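Switch off the microscope lamp and wedge its cover open

ROBOT

A 6-joint arm with a two-finger parallel gripper is mounted at the origin on the work surface. World frame = base frame: x ahead of the robot, y to its left, z up, the work surface at z = 0. Lengths are in m, angles in rad, forces in N, time in s.
With the tool pointing down it reaches from about 0.225 to 0.725 m from the base axis. Payload 3.1 kg.
Tool frame: the origin (TCP) lies at the very end of the fingers, on their centre line; the grasp point (between the pads) lies 19 mm behind it; z points along the fingers, y is the direction in which the jaws open and shut (so a half turn about z gives the same grasp; the last joint's range is limited). The gripper opens to 85 mm and grips with 20 to 120 N. Pads are 22 mm wide; open, the fingers measure 114 mm over their backs; the gripper's body (76 mm by 85 mm) begins 54 mm behind the grasp point. The pads swing forward as they close: fully open they stand 13 mm farther back than shut.
Start: joints at [1.035, 0.048, 0.099, 1.622, 0, 1.443], TCP at [0.208, 0.482, 0.231] pointing down, gripper open.
Joint ranges: [-2.91, 2.91], [-0.99, 1.94], [-1.21, 1.42], [-2.12, 2.29], [-1.49, 1.47], [-3.14, 3.14]. Speed limits (rad/s): [2.79, 2.79, 3.14, 3.14, 3.14, 3.14].

INTERFACE

Orientations are given as a unit quaternion [w, x, y, z].
In Python, from rig import robot gives the robot as it stands. Calls block until the motion is done:
- robot.move_ptp(position, orientation): joint-space move of the TCP to a pose.
- robot.movel(position, attitude=None, v=0.15): straight line of the TCP; attitude=None keeps the orientation; v is the mean speed in m/s.
- robot.set_joints(angles): joint-space move.
- robot.set_gripper(opening, strength=None): finger opening in m; strength is the grip in N (None keeps the last); returns when the fingers have stopped.
- robot.pause(seconds).
- robot.inverse_kinematics(position, orientation): joint angles nearest the present ones, or None.
- robot.sense(): the state.
- robot.snapshot(name): name is "scene" or "top" or "wrist"; returns a dict with "frame" (480x640x3 uint8, red, green, blue), "K" (3x3 intrinsics, pixels), "D" ([k1, k2, p1, p2, k3] as OpenCV has them; the pictures are not rectified), "pose" (4x4, takes a point from camera to world coordinates); the wrist camera has in their place "hand_eye" (4x4, takes a point from camera to tool coordinates, whose origin is the TCP and whose axes are the flange's). Camera axes: x right, y down, z forward; pixel columns grow to the right and rows downward; lengths in m; the calibration is good to about 2 mm. A picture is of the moment at which its call begins: read the wrist's pose just before it. There is no depth.
A pose or a line that the arm cannot do raises robot.Unreachable and nothing moves.
- robot.finish_job(): hands the job in, once; it reports no verdict.
Trained networks look in the newest picture that a camera, given by its name, has taken for a name from the list of things; names that differ only in an ending like _2 or _b are one class to them, and where a whole thing is asked for, a point or a joint stands for the part that bears it (a point fixed in the world has none). Each returns a list of dicts, best first, with "p" (0 to 1); they miss things now and then, are a little off and sometimes report something else, mostly with a low value. They report only what shows in the picture. A call takes as long as a camera call. They do not tell look-alikes from the thing itself.
- robot.trace(camera, label): "mask" (480x640 bool, what is visible of it) and "box" ([left, top, right, bottom] in pixels, round what is visible of it).
The state is a dict: "t": time; "joint_positions": joint angles; "qd": joint speeds; "tau": joint torques, N m; "eef_pos": TCP position; "orientation": TCP orientation; "force": force on the tool from outside, world axes, zero at the start; "ft_torque": the same for the moment, N m; "gripper_width": finger opening in m.
Only numpy, scipy, OpenCV 4.12 (cv2) and the standard library are available. Lean on these libraries where they do the work, as an engineer would, in place of code of your own. Each camera call takes 0.05 s, during which the arm holds its last target. There are 200 camera calls.

TASK

The lamp in the microscope base has to come out: first turn the dimmer knob fully anticlockwise (seen from above) to its off stop. Then take the wooden wedge by its tab and push its thin end along the bench under the front edge of the lamp cover until that edge has lifted about 5 mm, and finish there still gripping the wedge, with the wedge flat on the bench and the cover resting on it alone, not touched by the robot. Leave the other things on the bench where they are.

Things in the scene. Friction and masses are not known exactly. Their poses are not given: they have to be found in the camera images.
- scope_base: White microscope base, head taken off, fixed. Origin: on the bench below the middle of the shut cover's front edge; x points from that edge into the base (the way to push), y left. Cover: x 0 to 190, y -60 to 60 mm, top at z 44; its front 80 mm overhang the bench with an 8 mm gap, behind is a foot. Control block with dimmer: x 0 to 210, y 67 to 167 mm, 45 high; socket 75 high at (165, 117)
- cover: White lamp cover with a black round stage disc, 190 x 120 x 36 mm, 0.5 kg, hinged along its rear lower edge; swings up freely and falls shut by its own weight (about 2.5 N at the front edge). Origin: on the hinge axis, 190 mm behind the front edge, 8 mm above the bench
- cover_lip (a point): Middle of the lower front edge of the lamp cover, straight above the origin of the microscope base; 8 mm above the bench when shut, so 13 mm when lifted by 5 mm
- dimmer (a joint): Angle of the dimmer knob (rad): 0 at the off stop, fully anticlockwise seen from above, growing clockwise to 4.7; starts between 0.6 and 1.35. Stays where it is left; turns with about 0.04 N m. At 0 its grip bar lies along the base's x axis, the white mark towards the front
- dimmer_grip (a point): On the vertical axis of the dimmer knob, inside its black grip bar (38 mm long, 14 mm wide; bar top 7 mm above this point, foot disc 40 mm across 23 mm below it). 82 mm above the bench, at x 60, y 117 mm in the base's frame
- wedge: Light wooden wedge, 105 x 40 mm, about 90 g, with an upright grip tab on its thick end: 26 mm long (x), 16 wide (y), from 18 to 61 mm high. Origin: on the underside below the tab's centre; x towards the thin end. Underside x -15 to 90; slope 1 in 5, from 3 mm high at x 90 to 18 at x 15, flat behind. Dark line across the slope at x 40 (13 mm high): with it at the cover's edge the lift is 5 mm
- wedge_tip (a point): Middle of the lower edge of the wedge's thin end, 90 mm from the wedge's origin along its x axis
- wood_block: plain flat rectangular block of the same light wood, 100 x 40 x 18 mm, no slope and no tab; not needed. Origin: centre of its underside
- petri_dish: shallow round glass dish, 90 mm across, 16 mm high; bystander. Origin: centre of its underside
- sample_jar: closed glass jar, 48 mm across, 70 mm high; bystander. Origin: centre of its underside
- eyepiece: black and steel microscope eyepiece standing upright, 34 mm across, 60 mm high; bystander. Origin: centre of its underside
- forceps: steel forceps lying flat, 128 mm long, 8 mm thick; bystander. Origin: middle, on the bench
- slide_tray: open grey plastic tray, 85 x 110 x 22 mm; bystander. Origin: centre of its underside
- beaker: open glass beaker, 60 mm across, 75 mm high; bystander. Origin: centre of its underside
There are look-alikes about, which are no part of the job. Leave any purple or red look-alike of the wedge alone.

How it is judged:
By the outcome, as a careful person would: the job done as asked, in the order asked, and still so for the second after the job is handed in, while the arm keeps its last pose, push and grip.
It also fails if it takes over 58 s, if anything falls off the work surface, if the arm or the gripper's body presses on something with over 40 N, if the wrist force passes 120 N, or if a joint passes its speed limit or range.

## Working session

There is one attempt and no reset: what is moved stays moved. The work goes in short steps, each a Python script; the robot and the scene stay as the last script left them, time stands still between calls to the robot, and variables do not carry over. Pictures are saved under pics/ and viewed, about 8 in all and at most 12, crops included, and the job is handed in when it is done.

```bash
ls; mkdir -p pics
cat > h.py <<'E'
import numpy as np, cv2
from rig import robot
from scipy.spatial.transform import Rotation as R
def save(n,f): cv2.imwrite(f'pics/{n}.png',cv2.cvtColor(f,cv2.COLOR_RGB2BGR))
def pose(s):
    if 'pose' in s: return np.array(s['pose'])
    return s['T']
def wrist():
    st=robot.sense(); s=robot.snapshot('wrist'); q=st['orientation']
    T=np.eye(4); T[:3,:3]=R.from_quat([q[1],q[2],q[3],q[0]]).as_matrix(); T[:3,3]=st['eef_pos']
    s['T']=T@np.array(s['hand_eye']); return s
def ground(s,uv,z=0.):
    uv=np.asarray(uv,float).reshape(-1,1,2)
    n=cv2.undistortPoints(uv,np.array(s['K']),np.array(s['D'])).reshape(-1,2)
    P=pose(s); d=np.c_[n,np.ones(len(n))]@P[:3,:3].T; c=P[:3,3]
    return c+d*((z-c[2])/d[:,2])[:,None]
def proj(s,X):
    P=np.linalg.inv(pose(s)); 
    return cv2.projectPoints(np.asarray(X,float).reshape(-1,1,3),cv2.Rodrigues(P[:3,:3])[0],P[:3,3],np.array(s['K']),np.array(s['D']))[0].reshape(-1,2)
def down(yaw):  # tool z down; tool x axis at world yaw
    q=(R.from_euler('z',yaw)*R.from_euler('x',np.pi)).as_quat(); return [q[3],q[0],q[1],q[2]]
E
python3 - <<'E'
from h import *
st=robot.sense(); print(st['t'],st['orientation'],st['eef_pos'])
for c in ('top','scene'):
    s=robot.snapshot(c); save(c+'0',s['frame']); print(c,np.round(pose(s),3).tolist(),np.array(s['K'])[0,0])
    for l in ('scope_base','cover','dimmer','wedge','wood_block'):
        for d in robot.trace(c,l)[:4]:
            m=d['mask']; ys,xs=np.nonzero(m); r=cv2.minAreaRect(np.c_[xs,ys].astype(np.float32))
            print(l,round(d['p'],2),np.round(d['box']),m.sum(),np.round(cv2.boxPoints(r)).tolist())
E
```

```text
pics
0.0 [-3.86953171e-04  2.02483270e-01  9.79284975e-01 -1.14564627e-03] [0.20789644 0.4813886  0.2300921 ]
top [[0.009, -0.992, 0.129, 0.407], [-1.0, -0.01, -0.003, -0.026], [0.004, -0.129, -0.992, 1.177], [0.0, 0.0, 0.0, 1.0]] 555.3307627223461
scope_base 0.87 [209. 149. 327. 252.] 10528 [[208.0, 152.0], [319.0, 142.0], [327.0, 243.0], [216.0, 252.0]]
cover 0.81 [261. 153. 327. 245.] 5168 [[261.0, 156.0], [319.0, 151.0], [326.0, 243.0], [269.0, 248.0]]
cover 0.41 [154. 204. 177. 223.] 324 [[154.0, 203.0], [176.0, 203.0], [176.0, 220.0], [154.0, 220.0]]
dimmer 0.62 [231. 206. 246. 229.] 287 [[225.0, 218.0], [237.0, 205.0], [250.0, 218.0], [238.0, 231.0]]
dimmer 0.32 [460. 261. 486. 313.] 1068 [[458.0, 309.0], [468.0, 259.0], [490.0, 264.0], [480.0, 314.0]]
wedge 0.84 [460. 343. 515. 382.] 941 [[460.0, 361.0], [506.0, 343.0], [513.0, 362.0], [467.0, 379.0]]
wedge 0.81 [506. 284. 554. 320.] 971 [[503.0, 300.0], [511.0, 280.0], [557.0, 298.0], [549.0, 318.0]]
wedge 0.57 [370. 225. 405. 277.] 1022 [[367.0, 232.0], [387.0, 224.0], [408.0, 270.0], [389.0, 279.0]]
wedge 0.55 [462. 261. 4
[... 564 characters left out ...]
. 367. 362.] 5210 [[255.0, 323.0], [328.0, 258.0], [368.0, 302.0], [295.0, 368.0]]
dimmer 0.61 [361. 316. 382. 339.] 439 [[358.0, 338.0], [362.0, 315.0], [383.0, 319.0], [379.0, 341.0]]
wedge 0.97 [276. 228. 313. 261.] 635 [[273.0, 252.0], [294.0, 221.0], [312.0, 233.0], [291.0, 264.0]]
wedge 0.96 [296. 152. 332. 175.] 478 [[295.0, 159.0], [326.0, 151.0], [332.0, 172.0], [300.0, 180.0]]
wedge 0.88 [246. 159. 266. 182.] 331 [[246.0, 161.0], [259.0, 155.0], [269.0, 176.0], [256.0, 182.0]]
wedge 0.59 [252. 173. 294. 205.] 643 [[249.0, 182.0], [289.0, 170.0], [296.0, 192.0], [256.0, 204.0]]
wood_block 0.6 [474. 327. 503. 378.] 1047 [[473.0, 372.0], [482.0, 326.0], [506.0, 331.0], [496.0, 377.0]]
```

View pics/top0.png

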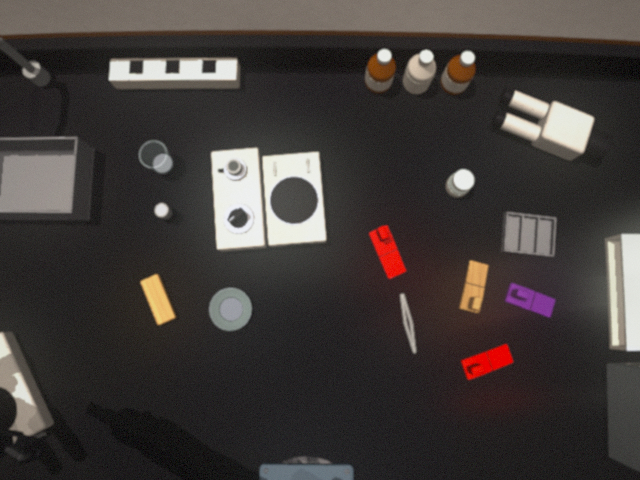

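Run:
```python
import cv2,numpy as np
a=cv2.imread('pics/top0.png');
b=cv2.resize(a[215:390,360:560],(800,700),interpolation=cv2.INTER_CUBIC)[:600]
cv2.imwrite('pics/cropw.png',b)
c=cv2.resize(a[140:260,195:335],(800,600*800//700),interpolation=cv2.INTER_CUBIC)[:600]
print(c.shape)
cv2.imwrite('pics/cropb.png',c[:600])
```

```text
(600, 800, 3)
```

View pics/cropw.png

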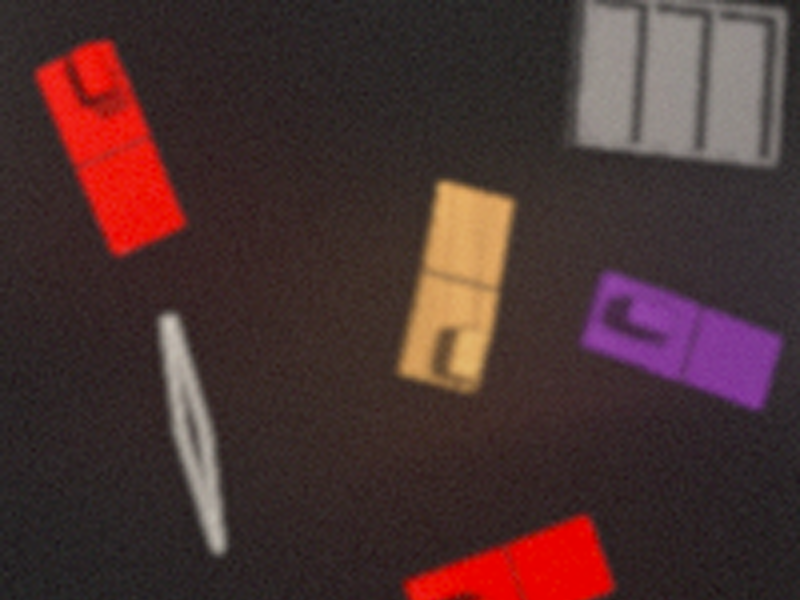

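View pics/cropb.png

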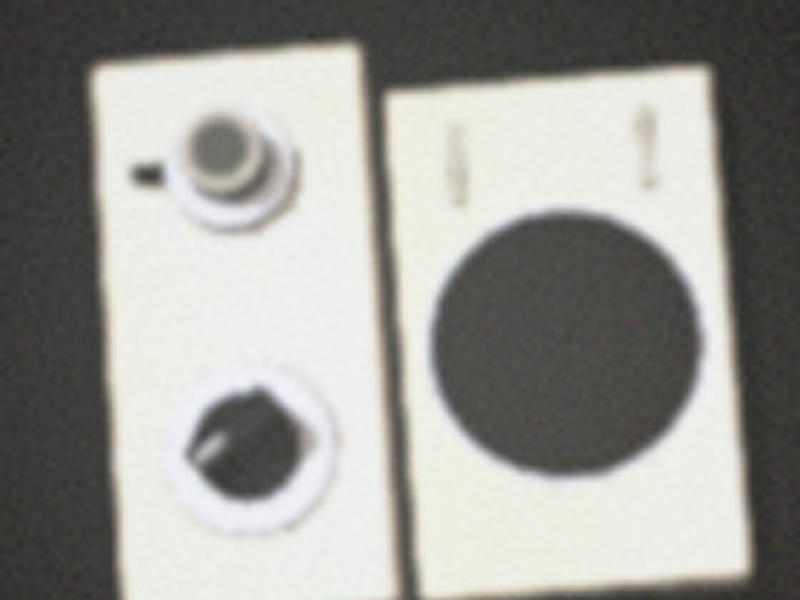

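Wood-coloured candidates: the wooden wedge with tab and dark line at (473,287), with its tab at (471,303) and thin end towards (480,263). The others are the plain wood block (158,300), red look-alikes (387,250) and (487,361), and the purple one (530,299). I choose (473,287), and the crop confirms it. The dimmer is at about (238,217), with its white mark pointing left and slightly to the front. That puts it about 1.2 rad clockwise.

```bash
cat >> h.py <<'E'
from scipy.optimize import least_squares
def fit(s,model,px,x0):
    model=np.array(model,float)/1000; px=np.array(px,float)
    def X(p):
        c,n=np.cos(p[2]),np.sin(p[2]); m=model.copy()
        m[:,0]=p[0]+c*model[:,0]-n*model[:,1]; m[:,1]=p[1]+n*model[:,0]+c*model[:,1]; return m
    r=least_squares(lambda p:(proj(s,X(p))-px).ravel(),x0,x_scale=[.1,.1,.1])
    return r.x,np.round(r.fun.reshape(-1,2),1)
E
python3 - <<'E'
from h import *
s=robot.snapshot('top')
cov=[(190,60,44),(190,-60,44),(0,-60,44),(0,60,44)]
cp=[(262.5,155.7),(319.6,151.5),(326.2,241),(268.5,245)]
blk=[(0,67,45),(210,167,45),(210,67,45)]; bp=[(264.6,244.5),(211,151.5),(258.3,147.3)]
b,r=fit(s,cov+blk,cp+bp,[.5,.1,0]); print('base',b,r.tolist())
c,n=np.cos(b[2]),np.sin(b[2]); d=b[:2]+np.array([[c,-n],[n,c]])@[.060,.117]; print('dimmer',d,proj(s,[d[0],d[1],.082]))
S=4.0; w=np.array([(437,180),(516,200),(399,375)])/S+[360,215]
# thin left, thin right (z 3), thick-left bottom edge top z18
w_,r=fit(s,[(90,20,3),(90,-20,3),(-15,20,18),(40,20,13),(40,-20,13)],w.tolist()+[[360+421/4,215+270/4],[360+499/4,215+290/4]],[.35,-.3,0]); print('wedge',w_,r.tolist())
np.save('b.npy',b);np.save('w.npy',w_)
# move over dimmer for a wrist look
print(robot.snapshot('wrist')['hand_eye'])
for th in (0.6,1.0,1.35):
  for k in (0,np.pi):
    q=robot.inverse_kinematics([d[0],d[1],.063],down(b[2]-th+k)); print(th,k,q and np.round(q,2))
E
```

```text
base [0.54837252 0.024407   0.08928832] [[-0.2, 0.2], [-0.5, -0.0], [0.2, -0.4], [-0.2, 0.2], [0.2, 1.0], [0.3, -0.7], [0.1, -0.4]]
dimmer [0.59770064 0.14629111] [[236.16826476 215.57055353]]
wedge [ 0.42741729 -0.33972691 -0.2568641 ] [[0.7, 0.3], [-1.1, 0.2], [0.6, -0.8], [0.6, 0.2], [-0.8, 0.1]]
[[ 1.28752653e-04 -9.58386371e-01 -2.85474251e-01  7.20801248e-02]
 [ 9.99999882e-01  2.56826582e-04 -4.11198060e-04  4.39262382e-04]
 [ 4.67403993e-04 -2.85474164e-01  9.58386291e-01 -1.43108294e-01]
 [ 0.00000000e+00  0.00000000e+00  0.00000000e+00  1.00000000e+00]]Traceback (most recent call last):
  File "<stdin>", line 16, in <module>
ValueError: The truth value of an array with more than one element is ambiguous. Use a.any() or a.all()
```

Run:
```python
from h import *
b=np.load('b.npy');w=np.load('w.npy'); d=[0.5977,0.1463]
f=lambda q: None if q is None else np.round(q,2).tolist()
for k in (0,np.pi):
  for th in (1.2,0.6,-0.1): print(k,th,f(robot.inverse_kinematics([*d,.063],down(b[2]-th+k))))
  print('wedge',f(robot.inverse_kinematics([w[0],w[1],.025],down(w[2]+k))))
  c=[b[0]-.04*np.cos(b[2]),b[1]-.04*np.sin(b[2]),.025]; print('end',f(robot.inverse_kinematics(c,down(b[2]+k))))
# look: tool yaw pi+.. 
y=b[2]-1.1
q=robot.inverse_kinematics([*d,.17],down(y)); print(f(q))
robot.set_gripper(.04) 
robot.move_ptp([*d,.17],down(y))
s=wrist(); save('w1',s['frame']); print(proj(s,[[*d,.089],[*d,.059]]),robot.sense()['t'],robot.sense()['gripper_width'])
```

```text
0 1.2 [0.13, 0.31, 0.06, 1.32, 0.0, -1.9]
0 0.6 [0.13, 0.31, 0.06, 1.32, 0.0, -2.5]
0 -0.1 [0.13, 0.31, 0.06, 1.32, 0.0, 3.08]
wedge [-0.79, 0.16, -0.2, 1.22, 0.0, 2.6]
end [-0.09, 0.07, -0.3, 1.21, 0.0, 2.96]
3.141592653589793 1.2 [0.13, 0.31, 0.06, 1.32, 0.0, 1.24]
3.141592653589793 0.6 [0.13, 0.31, 0.06, 1.32, 0.0, 0.64]
3.141592653589793 -0.1 [0.13, 0.31, 0.06, 1.32, 0.0, -0.06]
wedge [-0.79, 0.16, -0.2, 1.22, 0.0, -0.54]
end [-0.09, 0.07, -0.3, 1.21, 0.0, -0.18]
[0.13, 0.28, 0.24, 1.53, 0.0, -2.0]
[[313.17129257 252.009025  ]
 [313.07767757 239.95903214]] 4.15 0.03968698082869046
```

View pics/w1.png

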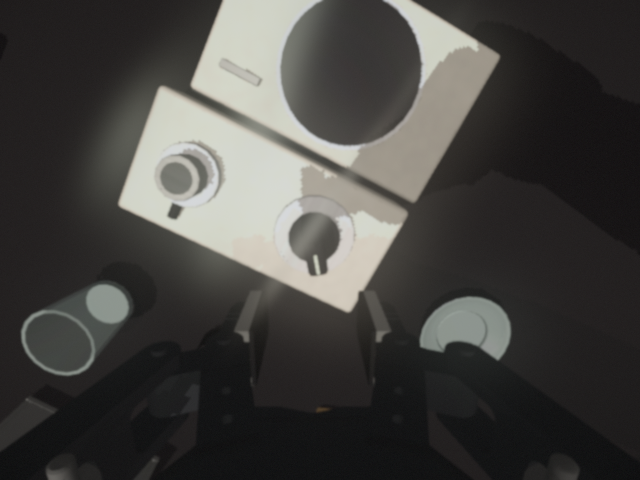

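The knob's black foot disc sits at (315,237), within 3 px of the prediction. The white mark runs (316,257)-(320,273), so the bar is almost in line with the tool. I'll compute the exact angle next, then grip and turn.

Run:
```python
from h import *
b=np.load('b.npy'); y=b[2]-1.1
s=wrist(); fr=s['frame'].astype(int)
c=ground(s,[(315,237)],.059)[0,:2]; print('disc centre',c)
# white mark pixels
g=fr.min(2)[250:280,305:332]; ys,xs=np.nonzero(g>120); pts=np.c_[xs+305,ys+250].astype(float); 
lab=cv2.connectedComponents((g>120).astype(np.uint8))[1]; l=np.bincount(lab[lab>0]).argsort()[::-1]
for i in l[:3]:
    if not i: continue
    yy,xx=np.nonzero(lab==i); P=ground(s,np.c_[xx+305,yy+250].astype(float),.089)[:,:2]
    u,sv,v=np.linalg.svd(P-P.mean(0)); a=v[0]*np.sign(v[0]@(P.mean(0)-c)); dd=P.mean(0)-c
    print(len(P),(xx+305).mean(),(yy+250).mean(),'theta by line',b[2]+np.pi-np.arctan2(a[1],a[0]),'by centre',b[2]+np.pi-np.arctan2(dd[1],dd[0]),np.linalg.norm(dd))
cv2.imwrite('pics/k.png',cv2.resize(cv2.cvtColor(s['frame'][200:290,260:380],cv2.COLOR_RGB2BGR),(800,600),interpolation=cv2.INTER_CUBIC))
```

```text
disc centre [0.59771165 0.1435399 ]
375 318.97333333333336 269.89866666666666 theta by line 2.3732816698537373 by centre 0.9344270620322188 0.015491184497537773
```

View pics/k.png

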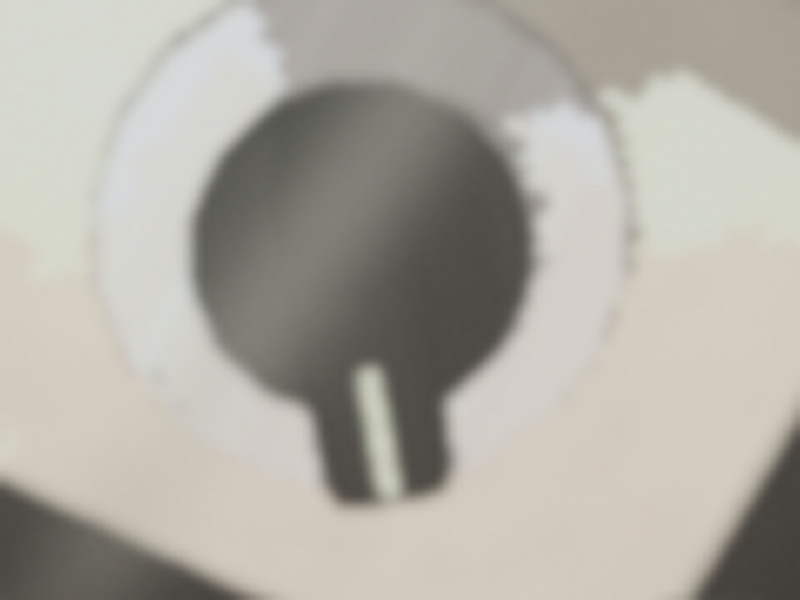

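The mark runs (315.2,255.5) to (318.8,274.3), and the bar end is at about (318.5,274.5). I'll take the angle from these points, then descend and grip.

Run:
```python
from h import *
b=np.load('b.npy')
s=wrist(); P=ground(s,[(315.2,255.5),(318.8,274.3)],.089)[:,:2]
a=P[1]-P[0]; L=np.linalg.norm(a); a/=L; th=b[2]+np.pi-np.arctan2(a[1],a[0]); ctr=P[1]-a*.0185
print('theta',th,'ctr',ctr,L)
c=(ctr+ground(s,[(314.3,236)],.059)[0,:2]+np.array([0.5977,0.1463]))/3; print(c)
np.save('k.npy',[*c,th])
y=b[2]-th
robot.move_ptp([*c,.12],down(y)); robot.movel([*c,.0655],v=.06)
print(robot.sense()['force'])
robot.set_gripper(0,40); st=robot.sense(); print(st['gripper_width'],st['force'],st['ft_torque'],st['t'],st['joint_positions'])
```

```text
theta 0.9170348350577475 ctr [0.59833128 0.14427502] 0.013900845743664509
[0.59820726 0.14457658]
[-0.38799152  0.55066797 -0.30203399]
0.01293216337218759 [-2.05127188 -1.51757232  3.49980422] [-0.30150462  0.41952882  0.02047023] 5.9667 [ 1.27997589e-01  3.06215441e-01  6.38033208e-02  1.32810805e+00
 -8.34255049e-04 -2.18574064e+00]
```

Gripped, but joint 6 would run close to its limit when turned. I'll regrip half a turn round and then turn.

Run:
```python
from h import *
b=np.load('b.npy'); *c,th=np.load('k.npy')
robot.set_gripper(.04); robot.movel([*c,.115],v=.1)
robot.move_ptp([*c,.115],down(b[2]-th+np.pi)); robot.movel([*c,.0655],v=.08)
robot.set_gripper(0,40); st=robot.sense(); print(st['gripper_width'],st['force'],st['ft_torque'][2],st['joint_positions'][5],st['t'])
q0=np.array(st['joint_positions'])
for dth in np.r_[np.arange(.1,th-.1,.1),th-.08,th-.04,th,th+.03,th+.06,th+.09,th+.12]:
    q=q0.copy(); q[5]-=dth; robot.set_joints(q); st=robot.sense()
    print(round(dth,3),np.round(st['ft_torque'],3),np.round(st['force'],1),round(st['joint_positions'][5]-q[5],4),round(st['t'],2))
    if abs(st['ft_torque'][2])>.35: break
robot.pause(.2); print(robot.sense()['ft_torque'])
```

```text
0.013159881171513496 [-3.475209   -0.57367207  3.69013964] 0.003494562833919159 0.9559261136074794 10.75
0.1 [-0.105  0.141  0.04 ] [-0.8 -1.   0.8] 0.0023 11.0
0.2 [0.045 0.059 0.067] [-1.4 -0.6  0.1] 0.0037 11.25
0.3 [ 0.174 -0.127  0.05 ] [-0.   0.7  0.5] 0.0043 11.5
0.4 [ 0.358 -0.127  0.019] [ 0.5  1.2 -0.7] 0.0046 11.75
0.5 [ 0.555 -0.318  0.029] [1.3 2.7 0.1] 0.0047 12.0
0.6 [ 0.797 -0.371  0.017] [ 2.4  2.  -0.6] 0.0048 12.25
0.7 [ 1.037 -0.552  0.023] [ 3.3  5.  -2.1] 0.0048 12.5
0.8 [ 1.152 -0.481  0.069] [ 1.7  4.3 -1.3] 0.004 12.75
0.837 [ 1.202 -0.448 -0.004] [ 2.5  4.3 -1.7] 0.0042 13.0
0.877 [ 1.195 -0.487  0.091] [ 1.6  5.1 -1.4] 0.0041 13.25
0.917 [ 1.241 -0.463  0.028] [ 2.3  5.5 -2.3] 0.0041 13.5
0.947 [ 1.313 -0.464 -0.778] [ 2.4  5.9 -2.6] 0.0067 13.75
[ 1.25310998 -0.43982639 -0.73831857]
```

Stop reached: the torque rose to 0.75 N m at 0.947. Next I release, check the knob and move over the wedge.

Run:
```python
from h import *
b=np.load('b.npy'); *c,th=np.load('k.npy'); w=np.load('w.npy')
robot.set_gripper(.04); robot.movel([*c,.17],v=.15)
s=wrist(); save('k2',s['frame']); kp=proj(s,[[*c,.089]])[0].astype(int); print(kp)
e=proj(s,[[c[0]-.019*np.cos(b[2]),c[1]-.019*np.sin(b[2]),.089]])[0]; print('expected bar end',e)
cr1=s['frame'][max(0,kp[1]-75):kp[1]+75,kp[0]-100:kp[0]+100]; print('crop1 origin',kp[0]-100,max(0,kp[1]-75))
robot.move_ptp([w[0],w[1],.2],down(w[2]+np.pi))
s=wrist(); np.savez('sw.npz',**{k:np.array(v) for k,v in s.items()}); print(robot.sense()['t'])
a=np.zeros((600,640,3),np.uint8); a[120:]=s['frame']; cr=cv2.resize(cr1,(160,120)) ; a[:120,:160]=cr; save('w2',s['frame'])
cr=cv2.resize(cr1,(400,300)); f=np.zeros((480,800,3),np.uint8); f[:300,:400]=cr; save('k2c',cr)
m=np.array([(90,20,3),(90,-20,3),(-15,20,18),(-15,-20,18),(13,8,61),(13,-8,61),(-13,8,61),(-13,-8,61)])/1e3
X=m.copy(); C,S=np.cos(w[2]),np.sin(w[2]); X[:,0]=w[0]+C*m[:,0]-S*m[:,1]; X[:,1]=w[1]+S*m[:,0]+C*m[:,1]; print(proj(s,X).round(0).tolist())
```

```text
[312 252]
expected bar end [313.15780894 225.26988329]
crop1 origin 212 177
17.1333
[[330.0, 298.0], [292.0, 298.0], [332.0, 203.0], [290.0, 203.0], [320.0, 245.0], [301.0, 245.0], [320.0, 215.0], [301.0, 215.0]]
```

View pics/w2.png

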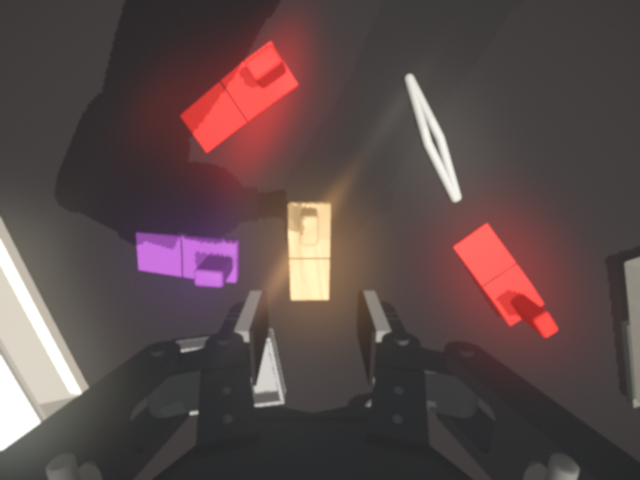

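View pics/k2c.png

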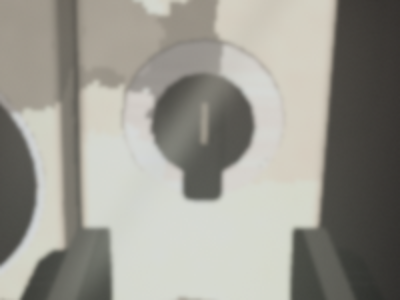

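The bar lies along the base's x axis with its mark to the front (204,105-143 in the crop), so the dimmer is off. The wedge in the wrist view, corners (288-331, 203-300), matches my pose within about 2 px. Now I grasp it and carry it over.

Run:
```python
from h import *
b=np.load('b.npy'); w=np.load('w.npy')
robot.movel([w[0],w[1],.08],v=.15); robot.movel([w[0],w[1],.025],v=.06)
print(robot.sense()['force'])
robot.set_gripper(0,50); st=robot.sense(); print(st['gripper_width'],st['force'],st['t'])
robot.movel([w[0],w[1],.12],v=.12); st=robot.sense(); print(st['gripper_width'],st['force'])
u=np.array([np.cos(b[2]),np.sin(b[2])]); p=b[:2]-.125*u
robot.move_ptp([*p,.12],down(b[2]+np.pi)); robot.movel([*p,.035],v=.12); robot.movel([*p,.0265],v=.02)
st=robot.sense(); print(st['gripper_width'],st['force'],st['t'])
s=wrist(); save('w3',s['frame']); t=robot.snapshot('top'); save('t3',t['frame'])
m=np.array([(90,20,3),(90,-20,3),(-15,20,18),(-15,-20,18)])/1e3
X=m.copy(); X[:,:2]=p+np.outer(m[:,0],u)+np.outer(m[:,1],[-u[1],u[0]]); print(proj(t,X).round(1).tolist(), proj(s,X).round(1).tolist())
a=cv2.resize(t['frame'][200:320,240:400],(800,600),interpolation=cv2.INTER_CUBIC); save('t3c',a)
```

```text
[ 0.2995128  -0.50417614 -0.02475911]
0.01556243220399979 [-0.69462632 -0.37825502  2.10142303] 19.4833
0.015508645307202425 [ 0.73584197 -0.26592653 -1.02957589]
0.015704627285484274 [ 0.16131459  0.05867306 -1.69595726] 23.1833
[[290.0, 262.4], [308.8, 260.9], [293.3, 312.0], [312.5, 310.5]] [[345.3, 424.6], [278.3, 424.6], [354.8, 268.7], [268.7, 268.6]]
```

View pics/w3.png

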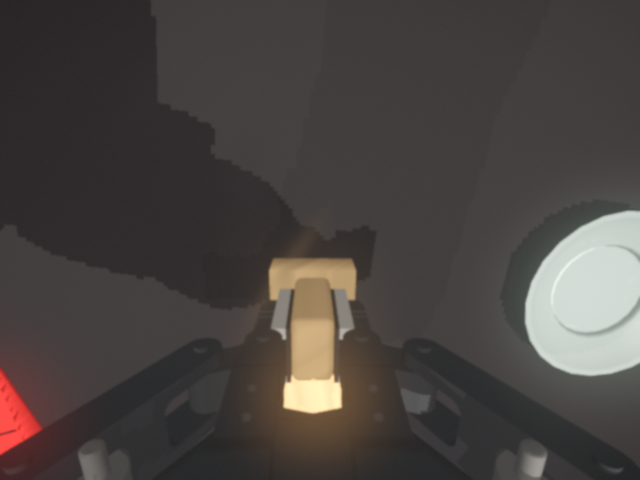

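The wedge is held straight and square, with its rear top edge at row 258 (cols 269-356). I predicted row 268, so it sits a few mm further back than assumed. I'll set it flat, regrip and measure that edge before pushing.

Run:
```python
from h import *
b=np.load('b.npy'); u=np.array([np.cos(b[2]),np.sin(b[2])]); p=b[:2]-.125*u
z=.0265
for z in np.arange(.026,.0225,-.0005):
    robot.movel([*p,z],v=.01); f=robot.sense()['force']; print(round(z,4),np.round(f,1))
    if f[2]>4: break
robot.set_gripper(.022); robot.pause(.1); robot.set_gripper(0,60)
st=robot.sense(); print(st['gripper_width'],st['force'],st['eef_pos'],st['t'])
s=wrist(); save('w4',s['frame'])
fr=s['frame'].astype(int); g=fr[:,:,0]-fr[:,:,2]
for c in (275,285,312,340,350): 
    col=g[235:300,c]; print(c,235+np.argmax(col>30), col[10:50:2].tolist())
r=lambda x,z:proj(s,[*(p+x*u),z])[0][1].round(1)
print([(dx,r(-.015+dx,.018),r(-.015+dx,0)) for dx in (-.01,-.005,0)])
```

```text
0.026 [ 0.5 -1.2 -1.5]
0.0255 [-0.8 -0.8 -0.2]
0.025 [-1.9 -0.3  5.4]
0.015313142076344748 [ 0.74939124 -0.77752137 -0.38704696] [0.42379705 0.01324643 0.02479888] 24.5917
275 259 [7, 8, 9, 8, 8, 11, 12, 36, 55, 60, 64, 67, 72, 74, 74, 73, 74, 74, 74, 74]
285 259 [10, 10, 13, 14, 16, 17, 19, 37, 53, 59, 65, 67, 69, 69, 71, 70, 71, 72, 71, 71]
312 259 [15, 14, 15, 12, 12, 14, 13, 31, 54, 62, 67, 71, 72, 74, 76, 76, 75, 69, 64, 63]
340 259 [8, 9, 10, 10, 11, 11, 12, 31, 54, 60, 65, 68, 70, 71, 73, 73, 73, 72, 73, 73]
350 260 [8, 8, 7, 8, 9, 11, 10, 29, 53, 59, 63, 66, 70, 72, 73, 73, 73, 74, 73, 73]
[(-0.01, np.float64(249.0), np.float64(238.3)), (-0.005, np.float64(259.5), np.float64(247.8)), (0, np.float64(269.8), np.float64(257.2))]
```

Row 259 matches the rear bottom edge (the camera sees the rear face) at dx ≈ +1 mm, so the wedge is where I believed. Now pushing.

Run:
```python
from h import *
b=np.load('b.npy'); u=np.array([np.cos(b[2]),np.sin(b[2])]); z=robot.sense()['eef_pos'][2]; z=.025
for x in (-.09,-.075,-.07,-.067,-.065,-.063,-.061,-.058,-.055,-.05,-.045,-.041):
    robot.movel([*(b[:2]+x*u),z],v=.06 if x<-.08 else .02); f=robot.sense()['force']; print(x,np.round([f[:2]@u,f[2]],1))
    if np.linalg.norm(f)>25: break
robot.pause(.3); st=robot.sense(); print(st['force'],st['gripper_width'],st['t'],(np.array(st['eef_pos'])[:2]-b[:2])@u)
s=robot.snapshot('scene'); t=robot.snapshot('top'); w=wrist(); save('w5',w['frame']); save('s5',s['frame']); save('t5',t['frame'])
# rear edge in wrist view
g=w['frame'].astype(int); g=g[:,:,0]-g[:,:,2]; print([235+int(np.argmax(g[235:300,c]>30)) for c in (285,312,340)])
k=proj(s,[*b[:2],.01])[0].astype(int); print(k)
A=cv2.resize(s['frame'][k[1]-60:k[1]+60,k[0]-60:k[0]+60],(400,400),interpolation=cv2.INTER_CUBIC)
k=proj(t,[*b[:2],.01])[0].astype(int); print(k)
B=cv2.resize(t['frame'][k[1]-50:k[1]+50,k[0]-50:k[0]+50],(400,400),interpolation=cv2.INTER_CUBIC)
save('end',np.hstack([A,B]))
```

```text
-0.09 [-0.2 -0.6]
-0.075 [ 0.6 -1.9]
-0.07 [ 0.2 -1.1]
-0.067 [-0.1 -0.6]
-0.065 [ 0.4 -1.5]
-0.063 [-5.   3.1]
-0.061 [-9.2  5. ]
-0.058 [-6.8  5.9]
-0.055 [-7.7  3.7]
-0.05 [-7.7  4.1]
-0.045 [-6.9  3.9]
-0.041 [-6.9  4.1]
[-6.06352385 -0.94141892  3.57244431] 0.015262672906632803 29.775 -0.04327421066608094
[259, 260, 259]
[344 291]
[298 244]
```

View pics/end.png

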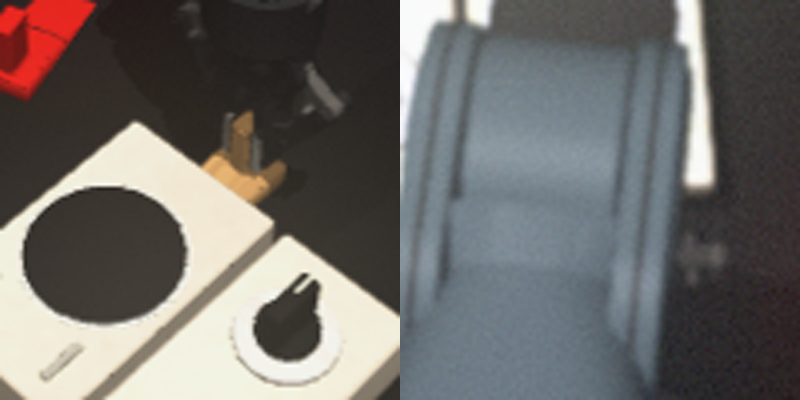

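Contact came at actual TCP ≈ -64.8 mm, which is the wedge's 8 mm height meeting the lip. The arm lags about 2.3 mm under the 7 N load, so it has advanced only 21.5 mm, a lift of about 4.4 mm. I'll push the remaining 3.3 mm and check height and tilt.

Run:
```python
from h import *
b=np.load('b.npy'); u=np.array([np.cos(b[2]),np.sin(b[2])])
robot.movel([*(b[:2]-.0377*u),.025],v=.02); robot.pause(.4); st=robot.sense()
print(st['force'],st['gripper_width'],st['t'],(np.array(st['eef_pos'])[:2]-b[:2])@u,st['eef_pos'][2],st['orientation'],down(b[2]+np.pi))
s=robot.snapshot('scene'); w=wrist(); t=robot.snapshot('top'); save('w6',w['frame'])
g=w['frame'].astype(int); g=g[:,:,0]-g[:,:,2]; print([235+int(np.argmax(g[235:300,c]>30)) for c in (285,312,340)])
rot=lambda x,y:b[:2]+x*u+y*np.array([-u[1],u[0]])
print('dark line px',proj(s,[[*rot(0,y),z] for y in (-.02,.02) for z in (.013,)]).round(1).tolist())
# cover top front corners predicted for lifts 0,5,  (hinge at 190,z8)
for L in (0,.005): 
    a=L/.19; print(L,proj(s,[[*rot(.19-.19*np.cos(a)-.036*-np.sin(a),y),.008+.036*np.cos(a)+.19*np.sin(a)] for y in (.06,-.06)]).round(1).tolist())
y0,x0=225,285; save('end2',cv2.resize(s['frame'][y0:y0+90,x0:x0+120],(800,600),interpolation=cv2.INTER_CUBIC)); print(x0,y0)
save('t6',t['frame'])
```

```text
[-6.6495197  -1.307767    3.74075311] 0.015107110066383857 30.6417 -0.040012434495375164 0.02495031383922582 [-2.41734765e-03 -4.45532602e-02  9.99004067e-01 -1.94532737e-04] [np.float64(-2.732758322522844e-18), np.float64(-0.04462933025955723), np.float64(0.9990036150488062), np.float64(6.117132897530776e-17)]
[259, 260, 259]
dark line px [[337.7, 286.0], [351.4, 296.2]]
0 [[366.8, 298.0], [324.7, 267.0]]
0.005 [[366.7, 296.8], [324.4, 265.8]]
285 225
```

View pics/end2.png

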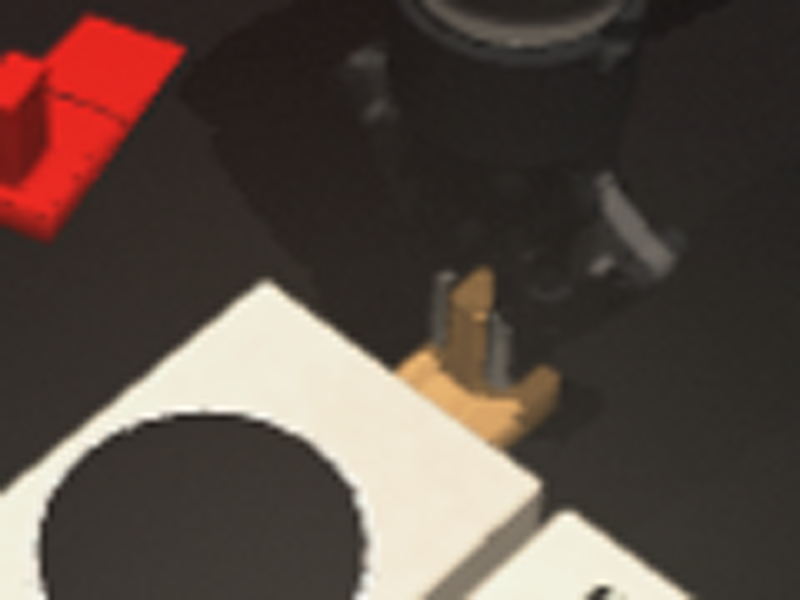

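Dark line x 40 is at the lip (wedge tight under the front edge, fingers clear of the cover). The tool pitched about 0.005 rad nose-down under the load, so I'll trim that out. Then I'll measure the lip rise against the first scene picture.

Run:
```python
from h import *
b=np.load('b.npy'); u=np.array([np.cos(b[2]),np.sin(b[2])])
q=(R.from_rotvec(-.0045*np.array([-u[1],u[0],0]))*R.from_euler('z',b[2]+np.pi)*R.from_euler('x',np.pi)).as_quat()
robot.movel([*(b[:2]-.0377*u),.025],[q[3],*q[:3]],v=.02); robot.pause(.4); st=robot.sense()
print(st['force'],st['gripper_width'],st['t'],(np.array(st['eef_pos'])[:2]-b[:2])@u,st['eef_pos'][2],st['orientation'])
g0=cv2.cvtColor(cv2.imread('pics/scene0.png'),cv2.COLOR_BGR2GRAY).astype(np.float32)
frames=[robot.snapshot('scene')['frame'] for _ in range(3)]
g1=np.mean([cv2.cvtColor(f,cv2.COLOR_RGB2GRAY) for f in frames],0).astype(np.float32)
s=robot.snapshot('scene')
def edge(g,c):  # sub-pixel row of dark->white along column
    col=cv2.GaussianBlur(g,(3,3),0)[:,c]; r0=int(267+(c-324.7)*31/42.1); seg=col[r0-9:r0+10]
    th=120; i=np.argmax(seg>th); return r0-9+i-1+(th-seg[i-1])/(seg[i]-seg[i-1])
# columns right of the tab are occluded by wedge; use bare-edge columns
for c in (328,331,334,337,360,363): print(c,round(edge(g0,c),2),round(edge(g1,c),2))
w=wrist(); g=w['frame'].astype(int); g=g[:,:,0]-g[:,:,2]; print([235+int(np.argmax(g[235:300,c]>30)) for c in (285,312,340)])
```

```text
[-5.0060038  -1.40597238  2.94911853] 0.015580832247553286 31.4417 -0.039799835449658025 0.024830457109350453 [ 1.25970184e-05 -4.45684290e-02  9.99006332e-01 -6.49602666e-05]
328 269.79 268.77
331 272.03 270.99
334 274.14 273.15
337 276.42 275.43
360 293.25 283.82
363 295.43 294.4
[259, 259, 259]
```

```bash
python3 -c "
from rig import robot
robot.finish_job()"
```

```text
the job is handed in; nothing more can be done
```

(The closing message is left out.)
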